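# Lock a jam nut with a holding spanner on a repair bench

## Task

On the small grey fixture, hold the square brass lower nut still by setting the red-handled open spanner flat over it, jaw round the nut and handle between the two steel stop pins. Then turn the black jam nut above it clockwise (seen from above) until it is fully tight, and leave the spanner lying in place on the nut.

Things in the scene. Friction and masses are not known exactly. Their poses are not given: they have to be found in the camera images.
- spanner_grip (a point): Red-handled open spanner, flat on a wooden rest (strips leave 90 mm for fingers; a blue, too narrow one lies 110 mm beside). Point: mid-thickness of handle where gripped, 7 mm over underside, near balance; handle 16 wide, 14 thick, x -85..+30 mm. x to the jaw, z up. Head 67 wide, 10 thick; jaw 37 wide, open in front, floor at x +61, tips +102; its centre (+85) goes on the stud axis. 0.22 kg
- nut_seat (a point): Top of the fixed grey fixture, 30 mm above table, on its stud's axis; spanner's underside comes to lie here. z up, x away from two stop pins at x -150, y +-23 mm (10 thick, 25 tall, 36 clear between) on a pad at this level. Free space for fingers from x -135 to -45, down to 22 mm below. Spanner in place: its x along this x, grip point at x -85, y 0, z +7 mm.
- lower_nut (a joint): Turn (rad) of the square brass nut, clockwise from above positive; at 0 its flats lie along nut_seat's x and y. 30 mm across flats, straight sides to 14 mm above nut_seat, then tapering to 20 across at 22. Turns easily, dragged along by the jam nut unless held; held by the spanner it has up to about 0.35 rad of play. Must stay within 0.6 rad of 0.
- jam_nut (a joint): Turn (rad) of the black jam nut relative to the lower nut, clockwise from above positive: up to 0.25 at the start, 1.0 fully tight (hard stop); resists with 0.2 N m. Sits on the lower nut, same axis: round foot 25 mm wide, above it a grip bar 28 long, 12 thick, 32 to 62 mm above nut_seat. Bar lies along nut_seat's x when both joints are 0, turned clockwise by lower_nut + jam_nut.
There are look-alikes about, which are no part of the job. What is shaped like the part that bears spanner_grip but turquoise is not meant.

How it is judged:
On the way, in this order (a step that is already met when the one before it is completed fails the run):
1. the red-handled spanner lies flat round the lower nut with its handle between the pins, before the jam nut is tight (x of spanner_grip in the frame of nut_seat between -0.1 and -0.07 m and y of spanner_grip in the frame of nut_seat between -0.025 and 0.025 m and z of spanner_grip in the frame of nut_seat below 0.013 m and angle between the x axis of spanner_grip and the x axis of nut_seat, either way round below 0.25 rad and value of joint jam_nut below 0.6 rad), for 0.2 s.
2. the jam nut is tightened against the held lower nut (value of joint jam_nut above 0.85 rad), for 0.2 s.
At the end, for the whole second after the job is handed in: The jam nut is at least 0.85 rad tight and still, and the red-handled spanner lies flat round the lower nut: its grip point within 15 mm along and 25 mm across of its proper place, no more than 6 mm above it, and aligned with the fixture within 0.25 rad (value of joint jam_nut above 0.85 rad and x of spanner_grip in the frame of nut_seat between -0.1 and -0.07 m and y of spanner_grip in the frame of nut_seat between -0.025 and 0.025 m and z of spanner_grip in the frame of nut_seat below 0.013 m and angle between the x axis of spanner_grip and the x axis of nut_seat, either way round below 0.25 rad and velocity of joint jam_nut between -0.05 and 0.05 rad/s); the robot touches nothing.
It fails at once if the lower nut is turned more than 0.6 rad either way (value of joint lower_nut above 0.6 rad or value of joint lower_nut below -0.6 rad).
It also fails if it takes over 59 s, if anything falls off the work surface, if the arm or the gripper's body presses on something with over 40 N, if the wrist force passes 120 N, or if a joint passes its speed limit or range.

## Robot

A 7-joint arm with a two-finger parallel gripper is mounted at the origin on the work surface. World frame = base frame: x ahead of the robot, y to its left, z up, the work surface at z = 0. Lengths are in m, angles in rad, forces in N, time in s.
With the tool pointing down it reaches from about 0.4 to 0.875 m from the base axis. Payload 6.5 kg.
Tool frame: the origin (TCP) lies at the very end of the fingers, on their centre line; the grasp point (between the pads) lies 19 mm behind it (env.grip_point_offset is the distance from the TCP to the grasp point, in m); z points along the fingers, y is the direction in which the jaws open and shut (so a half turn about z gives the same grasp; the last joint's range is limited). The gripper opens to 88 mm and grips with 3 to 60 N. Pads are 18 mm wide; open, the fingers measure 123 mm over their backs; the gripper's body (75 mm by 187 mm) begins 45 mm behind the grasp point.
Start: joints at [-1.168, 0.536, -0.004, 1.538, 0.003, 1.067, -0.071], TCP at [0.294, 0.58, 0.239] pointing down, gripper open.
Joint ranges: [-2.7, 2.7], [-0.37, 2.16], [-1.27, 1.26], [0.24, 2.4], [-1.31, 4.45], [0.19, 1.91], [-2.76, 2.76]. Speed limits (rad/s): [2.39, 2.39, 3.14, 3.14, 3.14, 3.14, 3.14].

## Interface

Orientations are given as a unit quaternion [w, x, y, z].
In Python, from plant import monitor, eyes, job, env gives the robot as it stands.
- The arm moves only by the tool send_rows, never from a script. Its argument "increments" is a list of rows, each an object of numbers: "dx", "dy", "dz": the shift along the tool's x, y, z in m; "turn": the turn about the tool's z in degrees; "hand": the closure in counts, from 0 (fully open) to 255 (shut). In form: [{"dx": .., "dy": .., "dz": .., "turn": .., "hand": ..}, ...]. A call has 1 to 5 rows; each row is the pose to reach, as a shift and turn from the pose commanded when the call began, along the tool's axes at that moment; what a row does not reach only later rows make up. A row lasts 1/8 s, in which the tool goes at most 62.5 mm and 10.7 degrees, less where a joint would pass 70% of its speed; a pose out of reach is approached as far as the arm can. A call with a gripper value outside its range is refused whole. The fingers move at their own pace and stop on an object; "grip_force" is the grip in N (left out, the last holds). Time passes only in rows, so rows that repeat a pose let the fingers close. It gives the time, the measured TCP pose, the force and the opening at its end, in the units of the state.
- monitor.read_state(): the state, without advancing time (a new reading comes with each control period).
- eyes.camera(name): name is "scene" or "top" or "wrist"; returns a dict with "color" (400x640x3 uint8, red, green, blue), "z_map" (400x640 float32, m along the optical axis (not along the pixel's ray), 0 where there is no reading), "vertical_fov" (degrees; the focal length in pixels is half the picture's height over the tangent of half this angle, whatever the lens; pixels are square), "cx", "cy" (the principal point, pixels), "R" (3x3) and "t" (3): a world point X has camera coordinates R X + t. Camera axes: x right, y down, z forward; pixel columns grow to the right and rows downward; lengths in m; the calibration is good to about 2 mm. A picture is of the moment at which its call begins.
- job.job_done(): hands the job in, once; it reports no verdict.
The state is a dict: "clock": time; "qpos": joint angles; "joint_velocities": joint speeds; "joint_efforts": joint torques, N m; "position": TCP position; "orientation": TCP orientation; "ft_force": force on the tool from outside, world axes, zero at the start; "torque": the same for the moment, N m; "opening": opening from 0.0 (shut) to 1.0 (fully open).
Only numpy, scipy, OpenCV 4.12 (cv2) and the standard library are available. Lean on these libraries where they do the work, as an engineer would, in place of code of your own. Each camera call takes 0.05 s, during which the arm holds its last target. There are 200 camera calls.

## Working session

There is one attempt and no reset: what is moved stays moved. The work goes in short steps, Python scripts to look and compute and a tool call to move; the robot and the scene stay as the last step left them, time stands still between calls to the robot, and variables do not carry over. Pictures are saved under pics/ and viewed, about 8 in all and at most 12, crops included, and the job is handed in when it is done.

Besides the shell and the picture viewer there is one more tool, called after ">>>" as a command line: name --argument value ..., lists and objects as JSON in quotes. send_rows: Moves the arm, as the interface text tells. Its arguments: {"type":"object","properties":{"increments":{"type":"array","items":{"type":"object","properties":{"dx":{"type":"number"},"dy":{"type":"number"},"dz":{"type":"number"},"turn":{"type":"number"},"hand":{"type":"number"}}}},"grip_force":{"type":"number"}},"required":["increments"]}

```bash
mkdir -p pics
cat > h.py <<'E'
import numpy as np, cv2
from plant import monitor, eyes, job, env
def cam(n):
    c=eyes.camera(n); c['f']=c['color'].shape[0]/2/np.tan(np.radians(c['vertical_fov'])/2); return c
def ray(c,u,v,z):
    d=c['R'].T@np.array([(u-c['cx'])/c['f'],(v-c['cy'])/c['f'],1]); o=-c['R'].T@c['t']
    return o+d*(z-o[2])/d[2]
def cloud(c):
    v,u=np.mgrid[:400,:640]; z=c['z_map']
    P=np.stack([(u-c['cx'])/c['f']*z,(v-c['cy'])/c['f']*z,z],-1)
    return (P-c['t'])@c['R']
def save(c,n): cv2.imwrite('pics/'+n+'.png',c['color'][...,::-1])
E
python3 - <<'E'
from h import *
import pickle
for n in ['scene','top']:
    c=cam(n); save(c,n); pickle.dump(c,open(n+'.pkl','wb'))
    print(n,c['vertical_fov'],c['R'].round(3).tolist(),c['t'].round(3),-c['R'].T@c['t'],(c['z_map']>0).mean())
s=monitor.read_state(); print({k:np.round(v,3) for k,v in s.items()})
E
```

```text
scene 51.79046352127688 [[0.253, 0.967, -0.016], [0.765, -0.21, -0.609], [-0.593, 0.142, -0.793]] [-0.112 -0.31   1.245] [ 1.00325164 -0.13346737  0.79667182] 0.9957734375
top 52.73919821496137 [[0.008, -0.999, -0.041], [-0.983, -0.0, -0.185], [0.185, 0.042, -0.982]] [0.015 0.457 0.686] [ 0.32250656 -0.01340996  0.75878712] 0.99586328125
{'clock': np.float64(0.1), 'qpos': array([-1.168,  0.537, -0.004,  1.539,  0.003,  1.067, -0.071]), 'joint_velocities': array([-0.001, -0.002,  0.   , -0.002,  0.002, -0.001,  0.002]), 'joint_efforts': array([ 4.0000e-03, -5.7208e+01,  9.9400e-01, -2.5223e+01, -5.6000e-02,
        1.4000e-02,  0.0000e+00]), 'position': array([0.293, 0.579, 0.238]), 'orientation': array([-0.   ,  0.232,  0.973, -0.001]), 'ft_force': array([-1.254,  0.212, -0.034]), 'torque': array([-0.05 ,  0.011,  0.035]), 'opening': np.float64(1.001)}
```

```bash
python3 -c "
import cv2,numpy as np
a=cv2.imread('pics/scene.png');b=cv2.imread('pics/top.png')
cv2.imwrite('pics/b2.png',cv2.resize(b,(800,500),interpolation=cv2.INTER_CUBIC))"
```

```text
(no output)
```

View pics/b2.png

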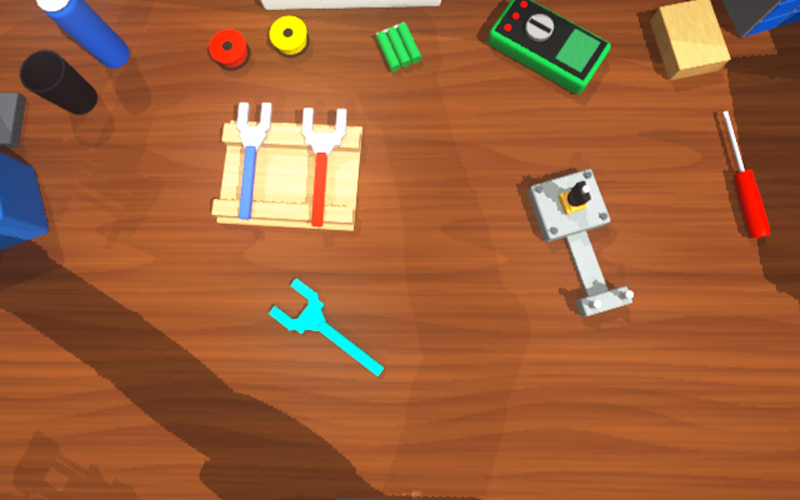

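View pics/scene.png

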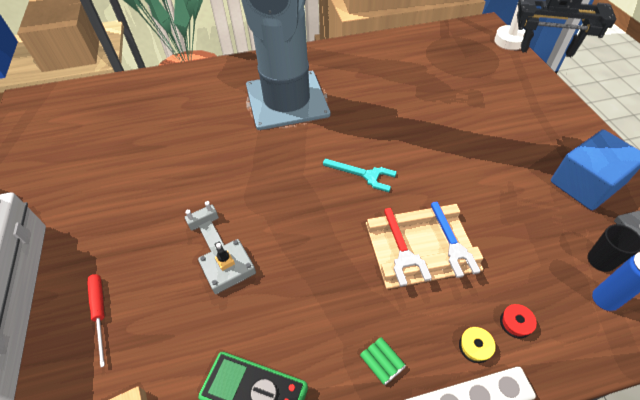

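Top view (800x500 scale) shows the following:
- **Red spanner:** at (320,170), on the rest, jaw toward the top of the picture.
- **Things it could be mistaken for:** blue spanner (250,165), turquoise spanner (325,330), red screwdriver (750,205) and red spool (228,48). I choose the red-handled one on the rest.
- **Fixture:** stud at (577,198), pins at (597,302) and (628,295).

In the scene view the red spanner is at (403,245), the nut at (224,258) and the pins at about (190,218) and (212,212).

Run:
```python
from h import *
import pickle
rois={'top':{'sp':(160,75,300,190),'fx':(410,125,520,260)},'scene':{'sp':(355,195,490,295),'fx':(175,195,270,300)}}
tiles=[]
for n in ['top','scene']:
    c=pickle.load(open(n+'.pkl','rb')); P=cloud(c); hsv=cv2.cvtColor(c['color'],cv2.COLOR_RGB2HSV)
    H,S,V=[hsv[...,i].astype(int) for i in range(3)]
    def roi(m,r):
        o=np.zeros_like(m);x0,y0,x1,y1=r;o[y0:y1,x0:x1]=m[y0:y1,x0:x1];return o
    def rep(name,m):
        Q=P[m]; vu=np.argwhere(m)
        if len(Q)<4: print(n,name,len(Q));return
        print(n,name,len(Q),'uv',vu.mean(0)[::-1].round(1),'med',np.median(Q,0).round(4),'lo',np.percentile(Q,2,0).round(4),'hi',np.percentile(Q,98,0).round(4))
        (w,s,a)=cv2.minAreaRect((Q[:,:2]*1000).astype(np.float32)); print('    rect',np.round(w,1),np.round(s,1),round(a,1))
    r=rois[n]
    red=roi(((H<8)|(H>174))&(S>190)&(V>90),r['sp']); rep('red',red)
    white=roi((S<50)&(V>120),r['sp']); rep('white',white)
    yel=roi((H>15)&(H<30)&(S>150)&(V>120),r['fx']); rep('brass',yel)
    blk=roi((V<55),r['fx'])&(P[...,2]>0.055); rep('black',blk)
    gry=roi((S<60)&(V>60),r['fx']); rep('grey',gry)
    for lo,hi in [(.026,.034),(.046,.06)]: rep('grey%.3f'%lo,gry&(P[...,2]>lo)&(P[...,2]<hi))
    for k in ['sp','fx']:
        x0,y0,x1,y1=r[k]; t=c['color'][y0:y1,x0:x1,::-1]; s=min(395/t.shape[1],295/t.shape[0]); t=cv2.resize(t,None,fx=s,fy=s,interpolation=cv2.INTER_CUBIC)
        o=np.zeros((300,400,3),np.uint8);o[:t.shape[0],:t.shape[1]]=t;tiles.append(o)
        print(n,k,'scale',s)
cv2.imwrite('pics/crop.png',np.vstack([np.hstack(tiles[:2]),np.hstack(tiles[2:])]))
```

```text
top red 477 uv [254.9 151.7] med [0.5456 0.1339 0.0434] lo [0.4933 0.126  0.0406] hi [0.6026 0.1419 0.0464]
    rect [452.1  86.2] [320.9  61.8] 26.6
top white 1538 uv [231.6 106.4] med [0.6407 0.1741 0.0393] lo [ 5.586e-01  9.830e-02 -2.000e-04] hi [0.6898 0.2642 0.0422]
    rect [509.  155.2] [456.7 210.2] 17.4
top brass 150 uv [455.  163.2] med [ 0.5194 -0.2282  0.0461] lo [ 0.5118 -0.2512  0.0337] hi [ 0.5387 -0.2203  0.0691]
    rect [ 527.9 -237.2] [29.9 28.7] 18.3
top black 135 uv [460.6 156.5] med [ 0.5266 -0.2323  0.0748] lo [ 0.5143 -0.2372  0.0581] hi [ 0.538  -0.2268  0.0923]
    rect [ 525.7 -230.7] [27.   8.6] 14.1
top grey 3723 uv [462.7 188.8] med [ 0.4941 -0.2539  0.029 ] lo [ 0.3715 -0.3032  0.0039] hi [ 0.5715 -0.1873  0.0919]
    rect [ 450.8 -151. ] [216.4 327.2] 13.4
top grey0.026 2282 uv [461. 180.] med [ 0.5104 -0.2474  0.0298] lo [ 0.3715 -0.3041  0.0269] hi [ 0.5714 -0.1893  0.0332]
    rect [ 471.2 -255.1] [205.2  95.7] 16.4
top grey0.046 74 uv [490.1 239.4] med [ 0.3869 -0.2983  0.0546] lo [ 0.3734 -0.3075  0.0467] hi [ 0.3956 -0.2546  0.0584]
    rect [ 3
[... 585 characters left out ...]
.3] med [ 0.5403 -0.2338  0.0709] lo [ 0.5237 -0.2453  0.0577] hi [ 0.5433 -0.227   0.0932]
    rect [ 533.2 -235.6] [21.  19.6] 2.3
scene grey 2532 uv [219.  251.6] med [ 0.5165 -0.2558  0.0302] lo [ 0.3774 -0.3052  0.0029] hi [ 0.5793 -0.1872  0.0918]
    rect [ 662.9 -196.5] [688.5 100.4] 16.4
scene grey0.026 1497 uv [221.3 256. ] med [ 0.5284 -0.2503  0.0309] lo [ 0.3771 -0.3038  0.0271] hi [ 0.5762 -0.1886  0.0336]
    rect [ 471.6 -254.2] [207.4  95.8] 16.4
scene grey0.046 49 uv [197.7 207.9] med [ 0.3854 -0.2618  0.055 ] lo [ 0.3749 -0.3054  0.0468] hi [ 0.3965 -0.2537  0.0595]
    rect [ 385.8 -279.7] [12.2 54.7] 18.1
scene sp scale 2.925925925925926
scene fx scale 2.8095238095238093
```

View pics/crop.png

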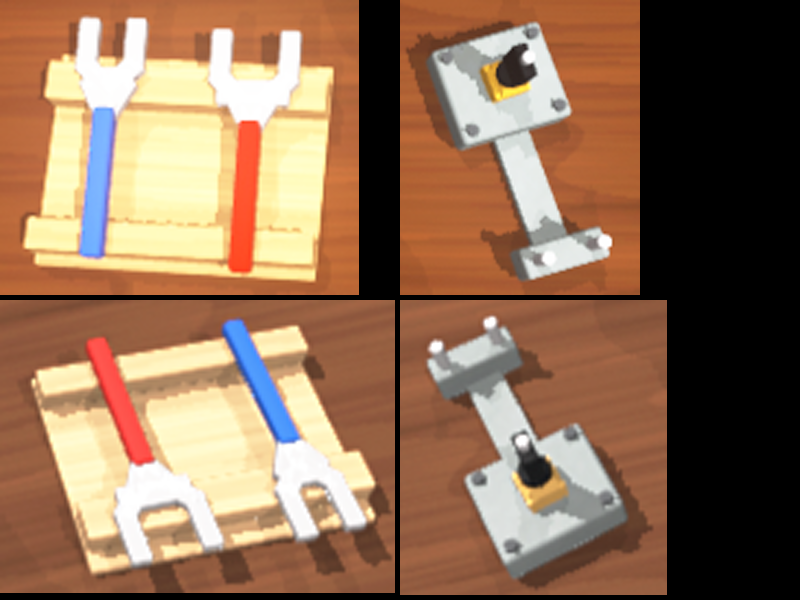

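The crop confirms the choice: the red-handled spanner has the wide jaw, the blue one the narrow jaw. The fixture has its brass nut, black jam nut and two pins. Depth from both views agrees: stud about (0.529,-0.238), fixture yaw about 16.4°.

Run:
```python
from h import *
import pickle
for n,r in [('top',(235,75,290,190)),('scene',(365,195,440,295))]:
    c=pickle.load(open(n+'.pkl','rb')); P=cloud(c); hsv=cv2.cvtColor(c['color'],cv2.COLOR_RGB2HSV)
    H,S,V=[hsv[...,i].astype(int) for i in range(3)]
    R=np.zeros((400,640),bool);R[r[1]:r[3],r[0]:r[2]]=1
    m=R&((H<7)|(H>172))&(S>150)&(V>90)&(P[...,2]>.040)
    Q=P[m];d=cv2.fitLine((Q[:,:2]*1e3).astype(np.float32),cv2.DIST_HUBER,0,.01,.01).ravel(); 
    d=d if d[0]>0 else np.r_[-d[:2],d[2:]]
    s=(Q[:,:2]*1e3-d[2:])@d[:2]; t=(Q[:,:2]*1e3-d[2:])@[-d[1],d[0]]
    lo,hi=np.percentile(s,[.5,99.5]); print(n,m.sum(),'ang',np.degrees(np.arctan2(d[1],d[0])),'len',hi-lo,'wid',np.percentile(t,[2,98]),'front',d[2:]+hi*d[:2],'grip',d[2:]+(hi-30)*d[:2],'fromback',d[2:]+(lo+85)*d[:2],'z',np.median(Q[:,2]))
    w=R&(S<60)&(V>120)&(P[...,2]>.033); Q=P[w]; s=(Q[:,:2]*1e3-d[2:])@d[:2]-hi+30; t=(Q[:,:2]*1e3-d[2:])@[-d[1],d[0]]
    k=(s>20)&(s<110)&(abs(t)<45); s,t=s[k],t[k]; print('  head s',np.percentile(s,[1,99]),'t',np.percentile(t,[1,99]),'z',np.median(Q[k,2]))
    # rest cavity
```

```text
top 475 ang -1.1835746 len 217.6941520100615 wid [-7.27055148  7.62472982] front [605.10044703 132.78930115] grip [575.10684678 133.40897536] fromback [472.43460201 135.53020595] z 0.04341398611298287
  head s [ 31.83624471 102.29367844] t [-34.06683307  31.73964064] z 0.03960471705831852
scene 329 ang -2.4834745 len 112.44384600809389 wid [-6.92226953  8.1849963 ] front [606.44484724 131.71101456] grip [576.47302474 133.01095174] fromback [579.02677786 132.90019042] z 0.0451646473710143
  head s [ 31.62843077 102.87469461] t [-31.17988541  34.80283591] z 0.04111968507535296
```

```bash
cat >> h.py <<'E'
def go(x,y,z,yaw):
    """shift in tool axes to world TCP, yaw = desired tool-y heading (deg, mod 180)"""
    from scipy.spatial.transform import Rotation as Ro
    s=monitor.read_state(); q=s['orientation']; R=Ro.from_quat(np.r_[q[1:],q[0]]).as_matrix()
    d=R.T@(np.array([x,y,z])-s['position']); h=np.degrees(np.arctan2(R[1,1],R[0,1]))
    t=(h-yaw+90)%180-90
    print('clock',round(float(s['clock']),2),'d',(d*1000).round(1),'turn',round(t,1),'heading',round(h,1),'tilt',R[:,2].round(3),'q7',round(float(s['qpos'][6]),2),'open',s['opening'],'F',np.round(s['ft_force'],1),'T',np.round(s['torque'],2))
E
python3 - <<'E'
from h import *
go(.576,.133,.2,88.3)
import pickle
c=pickle.load(open('top.pkl','rb'));P=cloud(c)
m=(P[...,0]>.53)&(P[...,0]<.60)&(P[...,1]>.155)&(P[...,1]<.20); print('rest floor z',np.median(P[m][:,2]))
E
```

```text
clock 0.1 d [-453.7 -270.6   38.4] turn -25.2 heading 63.1 tilt [-0.001 -0.001 -1.   ] q7 -0.07 open 1.0010841250920406 F [-1.3  0.2 -0. ] T [-0.05  0.01  0.04]
rest floor z 0.007692571043997269
```

>>> send_rows --increments '[{"dx":-0.454,"dy":-0.271,"dz":0.04,"turn":-25,"hand":0},{"dx":-0.454,"dy":-0.271,"dz":0.04,"turn":-25,"hand":0},{"dx":-0.454,"dy":-0.271,"dz":0.04,"turn":-25,"hand":0},{"dx":-0.454,"dy":-0.271,"dz":0.04,"turn":-25,"hand":0},{"dx":-0.454,"dy":-0.271,"dz":0.04,"turn":-25,"hand":0}]' --grip_force 25

```text
clock: 0.72
position: [0.4609, 0.3145, 0.2148]
orientation: [-0.0, 0.016, 1.0, -0.0]
ft_force: [1.5, 0.5, -0.2]
opening: 1.001
```

```bash
python3 -c "
from h import *
go(.576,.133,.14,88.3)"
```

```text
clock 0.72 d [-120.9 -177.6   74.8] turn -0.2 heading 88.1 tilt [-0. -0. -1.] q7 0.84 open 1.0006189580038587 F [ 1.5  0.5 -0.2] T [ 0.03 -0.09 -0.02]
```

>>> send_rows --increments '[{"dx":-0.12,"dy":-0.177,"dz":0.075},{"dx":-0.12,"dy":-0.177,"dz":0.075},{"dx":-0.12,"dy":-0.177,"dz":0.075},{"dx":-0.12,"dy":-0.177,"dz":0.075},{"dx":-0.12,"dy":-0.177,"dz":0.075}]'

```text
invalid input
```

Run:
```python
from h import *
c=cam('wrist'); save(c,'wrist1'); go(.576,.133,.018,88.3)
P=cloud(c); hsv=cv2.cvtColor(c['color'],cv2.COLOR_RGB2HSV); H,S,V=[hsv[...,i].astype(int) for i in range(3)]
m=((H<7)|(H>172))&(S>150)&(V>90)&(P[...,2]>.040)&(P[...,2]<.048); Q=P[m]; print(len(Q))
if len(Q)>20: print(Q.mean(0),cv2.minAreaRect((Q[:,:2]*1e3).astype(np.float32)), np.percentile(Q,[1,99],axis=0))
```

```text
clock 0.78 d [-116.5 -165.4  197.5] turn -0.8 heading 87.5 tilt [ 0.002 -0.007 -1.   ] q7 0.85 open 0.9975653033163556 F [ 3.6 -6.4 -0.6] T [-0.4  -0.24  0.02]
946
[0.52652526 0.13732179 0.04550283] ((531.709228515625, 136.87744140625), (16.04808807373047, 79.47199249267578), 88.04212951660156) [[0.49255004 0.1291796  0.04304529]
 [0.56704192 0.14480615 0.04728973]]
```

View pics/wrist1.png

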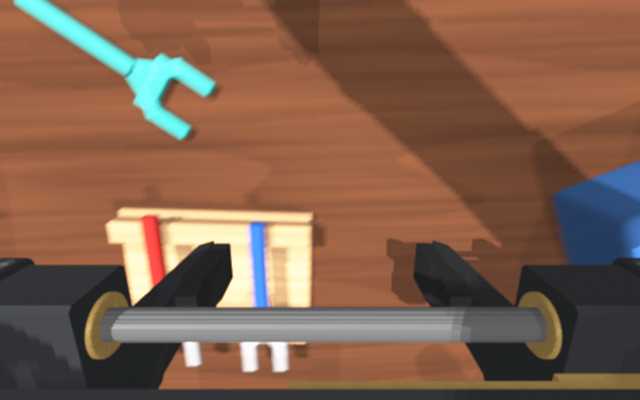

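The move was refused, probably because rows need every field. The wrist view shows the red handle at (152,245), left of blue at (258,260), with a measured yaw of about -2°. That matches the earlier estimate.

>>> send_rows --increments '[{"dx":-0.118,"dy":-0.172,"dz":0.075,"turn":0,"hand":0},{"dx":-0.118,"dy":-0.172,"dz":0.075,"turn":0,"hand":0},{"dx":-0.118,"dy":-0.172,"dz":0.075,"turn":0,"hand":0},{"dx":-0.118,"dy":-0.172,"dz":0.075,"turn":0,"hand":0},{"dx":-0.118,"dy":-0.172,"dz":0.075,"turn":0,"hand":0}]'

```text
clock: 1.4
position: [0.573, 0.1372, 0.1388]
orientation: [-0.001, 0.019, 1.0, -0.001]
ft_force: [-0.4, 0.2, 0.2]
opening: 1.002
```

Run:
```python
from h import *
c=cam('wrist'); save(c,'wrist2'); go(.576,.133,.018,88.3)
P=cloud(c); hsv=cv2.cvtColor(c['color'],cv2.COLOR_RGB2HSV); H,S,V=[hsv[...,i].astype(int) for i in range(3)]
m=((H<7)|(H>172))&(S>150)&(V>90)&(P[...,2]>.040)&(P[...,2]<.048); Q=P[m]; print(len(Q))
if len(Q)>20: print(Q.mean(0),cv2.minAreaRect((Q[:,:2]*1e3).astype(np.float32)), np.percentile(Q,[1,99],axis=0))
```

```text
clock 1.45 d [ -4.1  -6.7 121.5] turn -0.3 heading 88.0 tilt [-0.001 -0.    -1.   ] q7 1.22 open 1.005838511231394 F [ 1.4 -0.2  0.5] T [ 0.06 -0.02 -0.03]
2992
[0.54425609 0.1364262  0.0455299 ] ((548.2904052734375, 136.12290954589844), (14.544480323791504, 111.99524688720703), 88.28032684326172) [[0.4931036  0.12849524 0.04327816]
 [0.60259491 0.14436949 0.04717927]]
```

>>> send_rows --increments '[{"dx":-0.003,"dy":-0.004,"dz":0.05,"turn":0,"hand":0},{"dx":-0.003,"dy":-0.004,"dz":0.05,"turn":0,"hand":0},{"dx":-0.003,"dy":-0.004,"dz":0.05,"turn":0,"hand":0}]'

```text
clock: 1.82
position: [0.5756, 0.1382, 0.0915]
orientation: [0.0, 0.015, 1.0, 0.0]
ft_force: [0.5, -0.2, -0.3]
opening: 1.001
```

Run:
```python
from h import *
go(.576,.1345,.018,88.3)
c=cam('scene')
for i in range(2): go(.576,.1345,.018,88.3);eyes.camera('top')
```

```text
clock 1.82 d [-0.5 -3.8 73.5] turn -0.1 heading 88.2 tilt [ 0.001  0.001 -1.   ] q7 1.23 open 1.001300256624752 F [ 0.5 -0.2 -0.3] T [ 0.05 -0.02  0.01]
clock 1.88 d [ 0.2 -3.7 74. ] turn -0.1 heading 88.2 tilt [ 0.002  0.001 -1.   ] q7 1.23 open 0.9983560481428722 F [0.8 0.1 0.5] T [ 0.05 -0.   -0.02]
clock 1.93 d [ 0.5 -3.5 74.1] turn -0.1 heading 88.2 tilt [ 0.003  0.001 -1.   ] q7 1.23 open 0.9976361923567356 F [1.1 0.7 0.2] T [ 0.07  0.01 -0.  ]
```

>>> send_rows --increments '[{"dx":0,"dy":-0.0035,"dz":0.045,"turn":0,"hand":0},{"dx":0,"dy":-0.0035,"dz":0.073,"turn":0,"hand":0},{"dx":0,"dy":-0.0035,"dz":0.073,"turn":0,"hand":0},{"dx":0,"dy":-0.0035,"dz":0.073,"turn":0,"hand":100},{"dx":0,"dy":-0.0035,"dz":0.073,"turn":0,"hand":255}]' --grip_force 30

```text
clock: 2.6
position: [0.5766, 0.1336, 0.0189]
orientation: [0.001, 0.016, 1.0, 0.0]
ft_force: [0.2, -0.5, -0.6]
opening: 0.795
```

>>> send_rows --increments '[{"dx":0,"dy":0,"dz":0,"turn":0,"hand":255},{"dx":0,"dy":0,"dz":0,"turn":0,"hand":255},{"dx":0,"dy":0,"dz":0,"turn":0,"hand":255},{"dx":0,"dy":0,"dz":0,"turn":0,"hand":255},{"dx":0,"dy":0,"dz":0,"turn":0,"hand":255}]'

```text
clock: 3.22
position: [0.5753, 0.1332, 0.0171]
orientation: [-0.0, 0.016, 1.0, -0.0]
ft_force: [0.2, 0.0, -0.1]
opening: 0.235
```

Run:
```python
from h import *
go(.576,.1345,.018,88.3)
```

```text
clock 3.23 d [-0.6  1.4 -0.9] turn -0.2 heading 88.1 tilt [-0. -0. -1.] q7 1.24 open 0.23549144996471252 F [ 0.2  0.  -0.1] T [ 0.01 -0.04 -0.03]
```

>>> send_rows --increments '[{"dx":0,"dy":0,"dz":0,"turn":0,"hand":255},{"dx":0,"dy":0,"dz":0,"turn":0,"hand":255},{"dx":0,"dy":0,"dz":0,"turn":0,"hand":255}]'

```text
clock: 3.6
position: [0.5753, 0.1333, 0.0171]
orientation: [-0.0, 0.016, 1.0, 0.0]
ft_force: [0.1, 0.8, -1.2]
opening: 0.172
```

>>> send_rows --increments '[{"dx":0,"dy":0,"dz":-0.02,"turn":0,"hand":255},{"dx":0,"dy":0,"dz":-0.06,"turn":0,"hand":255},{"dx":0,"dy":0,"dz":-0.11,"turn":0,"hand":255},{"dx":0,"dy":0,"dz":-0.11,"turn":0,"hand":255},{"dx":0,"dy":0,"dz":-0.11,"turn":0,"hand":255}]'

```text
clock: 4.22
position: [0.5749, 0.1329, 0.1273]
orientation: [-0.0, 0.016, 1.0, -0.0]
ft_force: [1.1, -0.2, -2.1]
opening: 0.177
```

Run:
```python
from h import *
a=np.radians(16.4)
g=np.array([529,-237.5])/1e3-.085*np.array([np.cos(a),np.sin(a)])
print(g); go(g[0],g[1],.14,106.4)
```

```text
[ 0.44745831 -0.26149902]
clock 4.22 d [ 114.5 -398.3  -12.6] turn -18.3 heading 88.1 tilt [-0. -0. -1.] q7 1.24 open 0.17680912461202986 F [ 1.1 -0.2 -2.1] T [0.04 0.04 0.01]
```

>>> send_rows --increments '[{"dx":0.114,"dy":-0.398,"dz":-0.012,"turn":-18.3,"hand":255},{"dx":0.114,"dy":-0.398,"dz":-0.012,"turn":-18.3,"hand":255},{"dx":0.114,"dy":-0.398,"dz":-0.012,"turn":-18.3,"hand":255},{"dx":0.114,"dy":-0.398,"dz":-0.012,"turn":-18.3,"hand":255},{"dx":0.114,"dy":-0.398,"dz":-0.012,"turn":-18.3,"hand":255}]'

```text
clock: 4.85
position: [0.4776, -0.1657, 0.135]
orientation: [-0.001, -0.143, 0.99, 0.001]
ft_force: [0.9, -1.8, -2.3]
opening: 0.171
```

Run:
```python
from h import *
go(.4475,-.2615,.14,106.4)
```

```text
clock 4.85 d [ 56.  -83.3  -5. ] turn 0.0 heading 106.4 tilt [-0.003  0.001 -1.   ] q7 2.07 open 0.1714715244264054 F [ 0.9 -1.8 -2.3] T [-0.   -0.03  0.06]
```

>>> send_rows --increments '[{"dx":0.055,"dy":-0.077,"dz":0,"turn":0,"hand":255},{"dx":0.055,"dy":-0.077,"dz":0,"turn":0,"hand":255},{"dx":0.055,"dy":-0.077,"dz":0,"turn":0,"hand":255},{"dx":0.055,"dy":-0.077,"dz":0,"turn":0,"hand":255},{"dx":0.055,"dy":-0.077,"dz":0,"turn":0,"hand":255}]'

```text
clock: 5.48
position: [0.449, -0.2519, 0.1357]
orientation: [-0.0, -0.144, 0.99, 0.001]
ft_force: [0.3, 0.4, -1.7]
opening: 0.175
```

```bash
cat > m.py <<'E'
from h import *
import sys
go(.4475,-.2615,.14,106.4)
zmin=float(sys.argv[2]) if len(sys.argv)>2 else .10
out=[]
for n,r in [('top',(400,90,540,270)),('scene',(140,130,300,320))]:
    c=cam(n); P=cloud(c); hsv=cv2.cvtColor(c['color'],cv2.COLOR_RGB2HSV); H,S,V=[hsv[...,i].astype(int) for i in range(3)]
    R=np.zeros((400,640),bool);R[r[1]:r[3],r[0]:r[2]]=1
    a=np.radians(16.4);ex=np.array([np.cos(a),np.sin(a)]);ey=np.array([-ex[1],ex[0]])
    L=(P[...,:2]-[.529,-.2375])*1e3; X=L@ex;Y=L@ey
    w=R&(S<70)&(V>110)&(P[...,2]>zmin)&(P[...,2]<zmin+.08)&(X>-52)&(X<25)&(abs(Y)<45)
    if w.any(): print(n,'head x',np.percentile(X[w],[2,98]).round(1),'y',np.percentile(Y[w],[2,50,98]).round(1),'z',np.median(P[w][:,2]).round(4),w.sum())
    for lo,hi in [(-60,-30),(-15,0),(0,20)]:
        k=w&(X>lo)&(X<hi)
        if k.any(): print('   ',lo,np.percentile(Y[k],[3,97]).round(1), 'inner',Y[k][Y[k]<0].max().round(1) if (Y[k]<0).any() else '',Y[k][Y[k]>0].min().round(1) if (Y[k]>0).any() else '')
    rd=R&((H<7)|(H>172))&(S>150)&(V>70)&(P[...,2]>zmin)
    if rd.sum()>10: print('   red',rd.sum(),'x',np.percentile(X[rd],[2,98]).round(1),'y',np.median(Y[rd]).round(1),'z',np.median(P[rd][:,2]).round(4))
    b=R&(H>15)&(H<30)&(S>150)&(V>100)
    if b.any(): print('   brass',b.sum(),np.median(X[b]).round(1),np.median(Y[b]).round(1),cv2.minAreaRect(np.stack([X[b],Y[b]],1).astype(np.float32)))
    k=R&(V<60)&(P[...,2]>.084)&(P[...,2]<.1)&(np.hypot(X,Y)<25)
    if k.sum()>4: print('   bar',k.sum(),X[k].mean().round(1),Y[k].mean().round(1),cv2.minAreaRect(np.stack([X[k],Y[k]],1).astype(np.float32)))
    x0,y0,x1,y1=r;t=c['color'][y0:y1,x0:x1,::-1];out.append(cv2.resize(t,(400,int(400*t.shape[0]/t.shape[1]))))
h=max(o.shape[0] for o in out);out=[cv2.copyMakeBorder(o,0,h-o.shape[0],0,0,cv2.BORDER_CONSTANT) for o in out]
cv2.imwrite('pics/%s.png'%sys.argv[1],np.hstack(out))
E
python3 m.py over
```

```text
clock 5.47 d [ 4.2 -8.8 -4.3] turn 0.2 heading 106.6 tilt [-0.001  0.001 -1.   ] q7 2.27 open 0.17500661708756893 F [ 0.3  0.4 -1.7] T [ 0.05 -0.01  0.04]
top head x [-36.3  20.4] y [-23.1   9.8  41.9] z 0.1581 1075
    -60 [-16.5  35.3] inner -0.2 0.6
    -15 [-23.6  41.7] inner -0.1 1.7
    0 [-23.3  41.9] inner -3.7 0.9
   red 463 x [-162.4 -114.9] y 10.0 z 0.1623
   brass 244 -64.7 15.0 ((-49.444278717041016, 23.860868453979492), (125.14181518554688, 59.312381744384766), 2.2739274501800537)
   bar 6 9.9 -2.6 ((9.778149604797363, -2.351860761642456), (3.643735647201538, 2.1396663188934326), 16.13138198852539)
scene head x [-46.3  23.4] y [-23.3   7.2  40.9] z 0.1594 718
    -60 [-14.8  30.9] inner -0.2 0.3
    -15 [-23.6  40.6] inner -0.3 0.6
    0 [-23.3  41.2] inner -0.3 0.6
   red 218 x [-122.7  -49.3] y 7.9 z 0.1638
   brass 4 9.9 -10.4 ((14.008177757263184, -1.0032453536987305), (25.129959106445312, 10.074898719787598), 68.97708129882812)
   bar 34 10.7 -0.5 ((9.372454643249512, -0.27004384994506836), (11.642340660095215, 11.507083892822266), 82.75784301757812)
```

View pics/over.png

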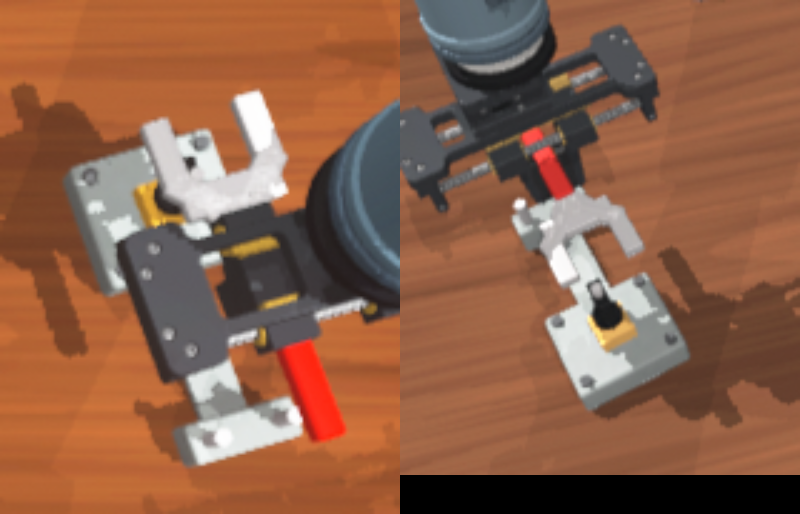

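The picture shows the spanner held level above the fixture, jaw toward the stud and about 9 mm off to one side. Measured offsets agree with the pose-based correction to within about 1 mm.

>>> send_rows --increments '[{"dx":0.004,"dy":-0.0085,"dz":0.02,"turn":0,"hand":255},{"dx":0.004,"dy":-0.0085,"dz":0.02,"turn":0,"hand":255},{"dx":0.004,"dy":-0.0085,"dz":0.02,"turn":0,"hand":255},{"dx":0.004,"dy":-0.0085,"dz":0.02,"turn":0,"hand":255}]'

```text
clock: 6.08
position: [0.4478, -0.2626, 0.1169]
orientation: [0.0, -0.143, 0.99, -0.0]
ft_force: [-0.9, 0.4, -2.2]
opening: 0.177
```

```bash
python3 m.py over2 .09
```

```text
clock 6.08 d [ -0.    1.1 -23.1] turn 0.1 heading 106.5 tilt [ 0.001 -0.    -1.   ] q7 2.28 open 0.17693918212640905 F [-0.9  0.4 -2.2] T [0.07 0.07 0.01]
top head x [-41.   16.2] y [-33.1  -0.2  31.7] z 0.1392 1054
    -60 [-26.4  25.1] inner -0.1 0.2
    -15 [-33.   31.7] inner -1.0 0.1
    0 [-33.7  31.7] inner -0.8 0.3
   red 437 x [-166.8 -119.2] y 0.3 z 0.1434
   brass 252 -15.0 14.0 ((-59.99687957763672, 132.292724609375), (129.87265014648438, 291.6018981933594), 3.949814558029175)
scene head x [-49.2  18.7] y [-32.8  -1.1  31. ] z 0.1403 704
    -60 [-24.7  22.9] inner -0.3 0.4
    -15 [-32.7  30.8] inner -0.2 0.7
    0 [-32.7  31.1] inner -0.2 0.5
   red 210 x [-125.3  -53. ] y -1.7 z 0.1447
   bar 35 10.8 -0.7 ((9.6580810546875, -0.28888368606567383), (11.474738121032715, 9.814251899719238), 81.19064331054688)
```

>>> send_rows --increments '[{"dx":0,"dy":0.001,"dz":0.03,"turn":0,"hand":255},{"dx":0,"dy":0.001,"dz":0.055,"turn":0,"hand":255},{"dx":0,"dy":0.001,"dz":0.068,"turn":0,"hand":255},{"dx":0,"dy":0.001,"dz":0.07,"turn":0,"hand":255},{"dx":0,"dy":0.001,"dz":0.07,"turn":0,"hand":255}]'

```text
clock: 6.8
position: [0.4475, -0.2622, 0.0468]
orientation: [0.0, -0.143, 0.99, -0.0]
ft_force: [-0.3, 0.2, -1.7]
opening: 0.172
```

>>> send_rows --increments '[{"dx":0,"dy":0,"dz":0.008,"turn":0,"hand":255},{"dx":0,"dy":0,"dz":0.013,"turn":0,"hand":255},{"dx":0,"dy":0,"dz":0.013,"turn":0,"hand":255}]'

```text
clock: 7.18
position: [0.4467, -0.2618, 0.0328]
orientation: [-0.0, -0.143, 0.99, 0.0]
ft_force: [-0.0, -0.9, -2.2]
opening: 0.176
```

```bash
python3 m.py mid .044
```

```text
clock 7.17 d [-8.000e-01  1.000e-01 -1.072e+02] turn 0.0 heading 106.4 tilt [-0.001  0.    -1.   ] q7 2.27 open 0.17557149039160758 F [-0.  -0.9 -2.2] T [-0.02 -0.06 -0.03]
top head x [-43.4  15.2] y [-32.2   2.2  32.8] z 0.0553 820
    -60 [-25.4  26.1] inner -0.1 0.2
    -15 [-32.5  32.6] inner -0.2 0.1
    0 [-32.3  32.8] inner -0.5 0.1
   red 328 x [-167.8 -119.9] y 1.1 z 0.0593
   brass 192 -14.3 12.3 ((-101.00403594970703, 113.11149597167969), (99.52831268310547, 311.8931884765625), 29.62118911743164)
   bar 70 -4.1 2.8 ((-1.2651891708374023, 1.1272826194763184), (9.369394302368164, 27.562711715698242), 88.4566421508789)
scene head x [-49.4  18.2] y [-32.2  -1.5  32.6] z 0.0566 563
    -60 [-25.2  24.5] inner -0.7 0.2
    -15 [-32.1  32.5] inner -0.1 0.6
    0 [-32.   32.8] inner -0.2 0.6
   red 167 x [-118.2  -54.6] y -0.6 z 0.0607
   brass 2 6.3 0.8 ((6.348894119262695, 0.8424334526062012), (24.18230438232422, 0.0), -104.7361831665039)
   bar 30 11.6 -0.3 ((11.119828224182129, 0.011082172393798828), (8.779616355895996, 11.16984748840332), 29.32289695739746)
```

>>> send_rows --increments '[{"dx":0,"dy":0,"dz":0.005,"turn":0,"hand":255},{"dx":0,"dy":0,"dz":0.01,"turn":0,"hand":255},{"dx":0,"dy":0,"dz":0.014,"turn":0,"hand":255},{"dx":0,"dy":0,"dz":0.0145,"turn":0,"hand":255}]'

```text
clock: 7.78
position: [0.4467, -0.2618, 0.0183]
orientation: [-0.0, -0.143, 0.99, 0.0]
ft_force: [0.1, -0.5, -2.3]
opening: 0.172
```

```bash
python3 m.py down .033
```

```text
clock 7.78 d [-8.000e-01  1.000e-01 -1.217e+02] turn 0.0 heading 106.4 tilt [-0.001  0.    -1.   ] q7 2.27 open 0.1724039657262823 F [ 0.1 -0.5 -2.3] T [0.08 0.03 0.03]
top head x [-43.4  14.6] y [-32.2   4.   32.8] z 0.0408 755
    -60 [-25.4  26.5] inner -0.1 0.0
    -15 [-32.2  32.6] inner -0.1 0.8
    0 [-32.5  32.9] inner -1.1 0.0
   red 308 x [-167.3 -120. ] y 0.8 z 0.0449
   brass 235 -13.4 13.4 ((-52.85049057006836, 17.538894653320312), (37.42450714111328, 132.85008239746094), 70.9141616821289)
   bar 69 -3.8 2.9 ((-1.4773368835449219, 0.9191689491271973), (9.409300804138184, 26.399362564086914), 89.4927749633789)
scene head x [-47.9  19.4] y [-39.2  -2.8  33.9] z 0.042 556
    -60 [-28.3  25.3] inner -0.1 4.5
    -15 [-33.   33.6] inner -0.1 0.5
    0 [-35.5  33. ] inner -0.1 0.5
   red 161 x [-118.2  -55.1] y -0.6 z 0.0463
   brass 1 9.8 12.5 ((9.84350872039795, 12.49472713470459), (0.0, 0.0), 0.0)
   bar 30 11.6 0.1 ((10.842592239379883, -0.4721813201904297), (7.444505214691162, 10.4258394241333), 8.661064147949219)
```

View pics/down.png

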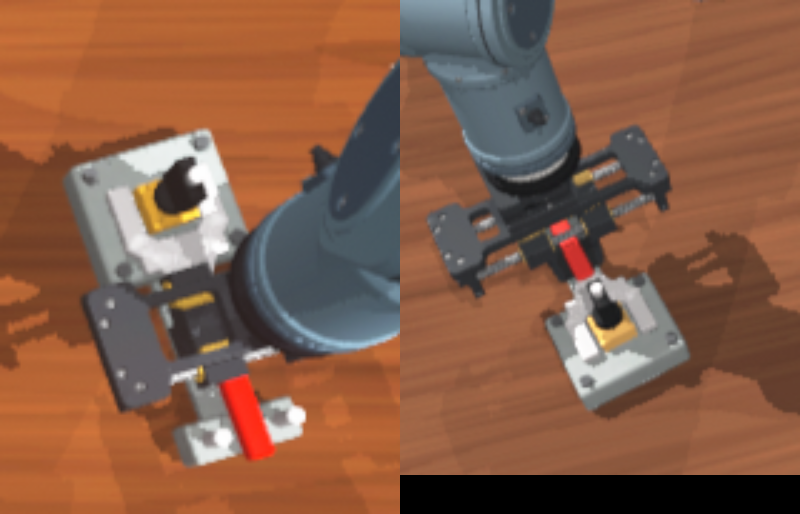

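The picture shows the jaw round the brass nut and the handle between the pins. The wrist still carries the weight, so I lower about 1.5 mm more and release.

>>> send_rows --increments '[{"dx":0,"dy":0,"dz":0.0015,"turn":0,"hand":255},{"dx":0,"dy":0,"dz":0.0015,"turn":0,"hand":255}]'

```text
clock: 8.12
position: [0.447, -0.262, 0.0172]
orientation: [0.0, -0.143, 0.99, -0.0]
ft_force: [-0.0, 1.0, -1.9]
opening: 0.176
```

>>> send_rows --increments '[{"dx":0,"dy":0,"dz":0,"turn":0,"hand":0},{"dx":0,"dy":0,"dz":0,"turn":0,"hand":0},{"dx":0,"dy":0,"dz":0,"turn":0,"hand":0},{"dx":0,"dy":0,"dz":0,"turn":0,"hand":0},{"dx":0,"dy":0,"dz":0,"turn":0,"hand":0}]'

```text
clock: 8.75
position: [0.447, -0.2619, 0.0172]
orientation: [0.0, -0.143, 0.99, -0.0]
ft_force: [0.0, 0.1, 0.0]
opening: 0.715
```

>>> send_rows --increments '[{"dx":0,"dy":0,"dz":0,"turn":0,"hand":0},{"dx":0,"dy":0,"dz":-0.05,"turn":0,"hand":0},{"dx":0,"dy":0,"dz":-0.1,"turn":0,"hand":0},{"dx":0.03,"dy":0,"dz":-0.13,"turn":0,"hand":0},{"dx":0.03,"dy":0,"dz":-0.13,"turn":0,"hand":0}]'

```text
clock: 9.38
position: [0.4175, -0.2721, 0.1492]
orientation: [0.001, -0.142, 0.99, -0.001]
ft_force: [0.4, -0.7, 0.3]
opening: 0.998
```

```bash
python3 m.py rel .033; python3 -c "
from h import *
go(.529,-.2375,.14,106)"
```

```text
clock 9.38 d [-31.7   1.8   9.3] turn -0.1 heading 106.3 tilt [ 0.002 -0.002 -1.   ] q7 2.33 open 0.9977159793191338 F [ 0.4 -0.7  0.3] T [0.08 0.   0.  ]
top head x [-50.1  14.8] y [-35.8   3.6  34.8] z 0.0397 850
    -60 [-38.   36.5] inner -0.1 0.1
    -15 [-32.7  32.5] inner -0.9 0.1
    0 [-32.6  33. ] inner -0.1 0.3
   red 95 x [-168.2  -55.2] y 1.3 z 0.0437
   brass 260 -14.4 13.6 ((-64.0390396118164, 92.19192504882812), (144.84226989746094, 370.2823181152344), 3.572512149810791)
   bar 75 -2.5 2.5 ((-1.6851997375488281, 1.0239605903625488), (9.800616264343262, 26.6822509765625), 89.34143829345703)
scene head x [-48.7  19. ] y [-39.1  -2.4  38.5] z 0.0408 565
    -60 [-40.9  39.1] inner -0.0 4.6
    -15 [-34.3  35.3] inner -0.2 0.7
    0 [-32.8  33.9] inner -0.1 0.6
   red 288 x [-165.1  -54.3] y -0.9 z 0.0451
   brass 3 9.0 12.6 ((8.169218063354492, 0.3256826400756836), (25.799287796020508, 3.071413993835449), 79.06863403320312)
   bar 34 11.0 -0.4 ((8.75670051574707, -0.5468826293945312), (12.252314567565918, 10.696037292480469), 5.853568077087402)
clock 9.47 d [-115.4    0.2    7.2] turn 0.4 heading 106.4 tilt [ 0.  0. -1.] q7 2.32 open 1.002305647909852 F [ 0.7 -0.5 -0.4] T [ 0.11 -0.01 -0.  ]
```

View pics/rel.png

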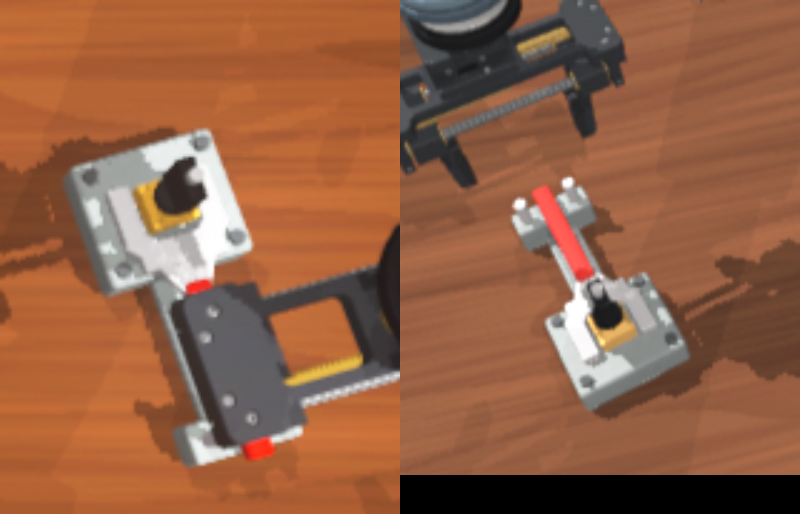

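The spanner lies flat round the nut with its handle between the pins (x, y and z errors about 1 mm). Next I measure the bar.

Run:
```python
from h import *
a=np.radians(16.4);ex=np.array([np.cos(a),np.sin(a)]);ey=np.array([-ex[1],ex[0]])
for n in ['top','scene']:
    c=cam(n);P=cloud(c);L=(P[...,:2]-[.529,-.2375])*1e3; X=L@ex;Y=L@ey
    k=(P[...,2]>.0885)&(P[...,2]<.098)&(np.hypot(X,Y)<25)
    print(n,k.sum(),cv2.minAreaRect(np.stack([X[k],Y[k]],1).astype(np.float32)),np.median(P[k][:,2]))
go(.529,-.2375,.14,106)
```

```text
top 99 ((-1.0926275253295898, -0.16060304641723633), (11.742775917053223, 27.765947341918945), 88.88819885253906) 0.09171527964165672
scene 58 ((0.623530387878418, -0.27933311462402344), (11.220870018005371, 27.535385131835938), 89.48321533203125) 0.09285967200590445
clock 9.57 d [-115.2   -0.6    6.2] turn 0.5 heading 106.5 tilt [-0.001  0.001 -1.   ] q7 2.32 open 1.0024205521777103 F [ 0.   0.7 -0.3] T [ 0.01 -0.   -0.03]
```

>>> send_rows --increments '[{"dx":-0.115,"dy":-0.0005,"dz":0.006,"turn":0.8,"hand":0},{"dx":-0.115,"dy":-0.0005,"dz":0.006,"turn":0.8,"hand":0},{"dx":-0.115,"dy":-0.0005,"dz":0.006,"turn":0.8,"hand":0},{"dx":-0.115,"dy":-0.0005,"dz":0.006,"turn":0.8,"hand":0},{"dx":-0.115,"dy":-0.0005,"dz":0.006,"turn":0.8,"hand":0}]'

```text
clock: 10.2
position: [0.5272, -0.239, 0.1407]
orientation: [-0.001, -0.135, 0.991, 0.0]
ft_force: [0.2, -0.2, -0.6]
opening: 1.002
```

```bash
python3 -c "
from h import *
go(.529,-.2375,.065,105.6)"
```

```text
clock 10.2 d [-2.3  0.9 75.7] turn -0.0 heading 105.6 tilt [-0.002 -0.    -1.   ] q7 2.17 open 1.0019795647496845 F [ 0.2 -0.2 -0.6] T [ 0.05 -0.03  0.04]
```

>>> send_rows --increments '[{"dx":-0.001,"dy":0.0005,"dz":0.035,"turn":0,"hand":80},{"dx":-0.001,"dy":0.0005,"dz":0.065,"turn":0,"hand":80},{"dx":-0.001,"dy":0.0005,"dz":0.075,"turn":0,"hand":120},{"dx":-0.001,"dy":0.0005,"dz":0.075,"turn":0,"hand":120},{"dx":-0.001,"dy":0.0005,"dz":0.075,"turn":0,"hand":120}]' --grip_force 15

```text
clock: 10.82
position: [0.5301, -0.2381, 0.0674]
orientation: [0.001, -0.136, 0.991, -0.001]
ft_force: [0.2, 0.9, -1.0]
opening: 0.532
```

```bash
python3 -c "
from h import *
go(.529,-.2375,.065,105.6)"
```

```text
clock 10.82 d [0.9 0.9 2.4] turn 0.0 heading 105.6 tilt [ 0.002 -0.001 -1.   ] q7 2.16 open 0.5317282580128945 F [ 0.2  0.9 -1. ] T [0.07 0.03 0.03]
```

Close slowly on the bar, watching side forces.

>>> send_rows --increments '[{"dx":0.0005,"dy":0.0005,"dz":0.001,"turn":0,"hand":255},{"dx":0.0005,"dy":0.0005,"dz":0.001,"turn":0,"hand":255},{"dx":0.0005,"dy":0.0005,"dz":0.001,"turn":0,"hand":255},{"dx":0.0005,"dy":0.0005,"dz":0.001,"turn":0,"hand":255},{"dx":0.0005,"dy":0.0005,"dz":0.001,"turn":0,"hand":255}]'

```text
clock: 11.45
position: [0.5289, -0.2372, 0.0653]
orientation: [0.0, -0.136, 0.991, -0.0]
ft_force: [-0.0, -1.0, 1.4]
opening: 0.135
```

>>> send_rows --increments '[{"dx":0,"dy":0,"dz":0,"turn":0,"hand":255},{"dx":0,"dy":0,"dz":0,"turn":0,"hand":255}]' --grip_force 30

```text
clock: 11.7
position: [0.5289, -0.2373, 0.0653]
orientation: [0.0, -0.136, 0.991, -0.0]
ft_force: [-0.1, -0.4, 2.1]
opening: 0.132
```

```bash
python3 -c "
from h import *
go(.529,-.2375,.065,105.6)"
```

```text
clock 11.7 d [-0.  -0.3  0.3] turn 0.0 heading 105.6 tilt [ 0. -0. -1.] q7 2.16 open 0.13237140459802804 F [-0.1 -0.4  2.1] T [ 0.14  0.04 -0.06]
```

>>> send_rows --increments '[{"dx":0,"dy":0,"dz":0,"turn":7,"hand":255},{"dx":0,"dy":0,"dz":0,"turn":14,"hand":255},{"dx":0,"dy":0,"dz":0,"turn":21,"hand":255},{"dx":0,"dy":0,"dz":0,"turn":28,"hand":255},{"dx":0,"dy":0,"dz":0,"turn":35,"hand":255}]'

```text
clock: 12.32
position: [0.5289, -0.2372, 0.0653]
orientation: [0.0, 0.17, 0.985, -0.0]
ft_force: [-0.2, 1.5, 1.4]
opening: 0.128
```

```bash
python3 m.py t1 .033 | grep -v brass; python3 -c "
from h import *
go(.529,-.2375,.065,105.6)"
```

```text
clock 12.32 d [ 68.6 -50.2 -74.7] turn -35.9 heading 70.5 tilt [ 0. -0. -1.] q7 1.68 open 0.12776106978138743 F [-0.2  1.5  1.4] T [0.12 0.08 0.24]
top head x [-50.3  16.4] y [-36.4  10.1  34.8] z 0.0397 772
    -60 [-38.4  36.2] inner -0.2 0.0
    -15 [-19.7  33.2] inner -0.6 1.2
    0 [11.6 32.3] inner -0.1 13.7
   red 623 x [-165.9  -57. ] y 8.1 z 0.0435
   bar 44 -13.0 -0.9 ((-13.052343368530273, -3.623030662536621), (16.157093048095703, 21.289697647094727), 28.306716918945312)
scene head x [-37.2  21.5] y [-40.3 -20.4  40.9] z 0.0406 328
    -60 [-41.3  42.3] inner -22.2 34.9
    -15 [-31.4  39.5] inner -17.6 19.4
    0 [-32.8  32.1] inner -14.0 13.1
   bar 73 6.8 -7.0 ((7.854458808898926, -4.179172515869141), (38.94983673095703, 11.08512020111084), 47.4678955078125)
clock 12.43 d [-0.2 -0.3  0.3] turn -35.0 heading 70.6 tilt [-0. -0. -1.] q7 1.69 open 0.13495699846744966 F [-1.   1.   2.6] T [0.11 0.11 0.05]
```

>>> send_rows --increments '[{"dx":0,"dy":0,"dz":0,"turn":5,"hand":255},{"dx":0,"dy":0,"dz":0,"turn":10,"hand":255},{"dx":0,"dy":0,"dz":0,"turn":15,"hand":255},{"dx":0,"dy":0,"dz":0,"turn":20,"hand":255}]'

```text
clock: 12.92
position: [0.529, -0.2371, 0.0653]
orientation: [0.0, 0.336, 0.942, 0.0]
ft_force: [-0.6, 0.2, 2.6]
opening: 0.13
```

```bash
python3 -c "
from h import *
go(.529,-.2375,.065,105.6)"
```

```text
clock 12.93 d [-0.3 -0.3  0.3] turn -54.9 heading 50.7 tilt [ 0.  0. -1.] q7 1.42 open 0.13013739480159095 F [-0.6  0.2  2.6] T [0.1  0.12 0.16]
```

>>> send_rows --increments '[{"dx":0,"dy":0,"dz":0,"turn":4,"hand":255},{"dx":0,"dy":0,"dz":0,"turn":8,"hand":255}]'

```text
clock: 13.18
position: [0.529, -0.2371, 0.0653]
orientation: [0.0, 0.401, 0.916, 0.0]
ft_force: [-0.7, 0.9, 2.9]
opening: 0.128
```

```bash
python3 -c "
from h import *
go(.529,-.2375,.065,105.6)"
```

```text
clock 13.18 d [-0.3 -0.3  0.3] turn -62.9 heading 42.7 tilt [ 0.  0. -1.] q7 1.31 open 0.12777412502359167 F [-0.7  0.9  2.9] T [0.1  0.12 0.2 ]
```

>>> send_rows --increments '[{"dx":0,"dy":0,"dz":0,"turn":3,"hand":255},{"dx":0,"dy":0,"dz":0,"turn":6,"hand":255}]'

```text
clock: 13.42
position: [0.529, -0.2371, 0.0653]
orientation: [0.0, 0.448, 0.894, 0.0]
ft_force: [-0.7, 1.0, 2.5]
opening: 0.134
```

```bash
python3 -c "
from h import *
go(.529,-.2375,.065,105.6)"
```

```text
clock 13.43 d [-0.3 -0.2  0.3] turn -68.9 heading 36.7 tilt [ 0.  0. -1.] q7 1.23 open 0.13402471024560822 F [-0.7  1.   2.5] T [0.05 0.07 0.23]
```

>>> send_rows --increments '[{"dx":0,"dy":0,"dz":0,"turn":3,"hand":255},{"dx":0,"dy":0,"dz":0,"turn":4,"hand":255}]'

```text
clock: 13.68
position: [0.529, -0.2371, 0.0653]
orientation: [0.0, 0.479, 0.878, 0.0]
ft_force: [-0.6, -0.1, 3.0]
opening: 0.133
```

```bash
python3 m.py t2 .033 | grep -E 'red|head|clock'; python3 -c "
from h import *
go(.529,-.2375,.065,105.6)"
```

```text
clock 13.68 d [ 23.6 -81.7 -74.7] turn -73.6 heading 32.8 tilt [ 0.  0. -1.] q7 1.17 open 0.13251025580379724 F [-0.6 -0.1  3. ] T [0.1  0.07 0.19]
top head x [-50.8   1.1] y [-22.4  10.5  37.1] z 0.0398 543
   red 621 x [-166.   -56.9] y 8.1 z 0.0435
scene head x [-36.   17.6] y [-42.2 -26.7 -16.8] z 0.0403 179
clock 13.78 d [-0.3 -0.2  0.3] turn -72.8 heading 32.8 tilt [ 0.  0. -1.] q7 1.17 open 0.13415826276472348 F [0.4 0.3 4.2] T [0.16 0.09 0.16]
```

View pics/t2.png

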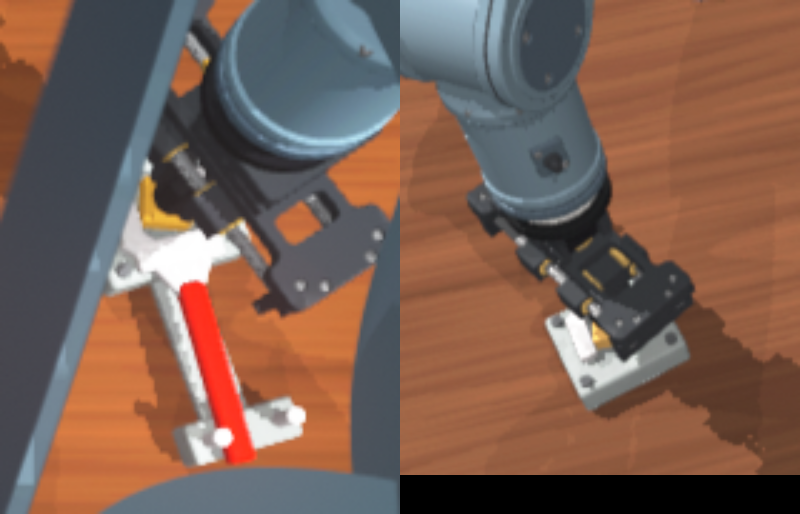

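The handle bears on one pin, as it should. There is no torque rise yet, so the hard stop is not reached. I continue in small steps.

>>> send_rows --increments '[{"dx":0,"dy":0,"dz":0,"turn":2,"hand":255},{"dx":0,"dy":0,"dz":0,"turn":3,"hand":255}]'

```text
clock: 14.02
position: [0.529, -0.2371, 0.0653]
orientation: [0.0, 0.503, 0.864, 0.0]
ft_force: [-0.1, 1.0, 3.4]
opening: 0.138
```

```bash
python3 -c "
from h import *
go(.529,-.2375,.065,105.6)"
```

```text
clock 14.03 d [-0.3 -0.2  0.3] turn -76.0 heading 29.6 tilt [ 0.  0. -1.] q7 1.13 open 0.13812026615226605 F [-0.1  1.   3.4] T [0.13 0.05 0.22]
```

>>> send_rows --increments '[{"dx":0,"dy":0,"dz":0,"turn":2,"hand":255},{"dx":0,"dy":0,"dz":0,"turn":3,"hand":255}]'

```text
clock: 14.28
position: [0.529, -0.2372, 0.0653]
orientation: [0.0, 0.526, 0.851, 0.0]
ft_force: [-0.4, 1.7, 4.7]
opening: 0.133
```

```bash
python3 -c "
from h import *
go(.529,-.2375,.065,105.6)"
```

```text
clock 14.28 d [-0.3 -0.1  0.3] turn -79.0 heading 26.6 tilt [ 0. -0. -1.] q7 1.09 open 0.1332383622014603 F [-0.4  1.7  4.7] T [0.27 0.05 0.24]
```

Run:
```python
from h import *
c=cam('top');save(c,'t3');o=[c['color'][120:190,430:500,::-1]]
c2=cam('scene');o.append(c2['color'][225:295,190:260,::-1]); w=cam('wrist'); o=[cv2.resize(i,(280,280),interpolation=cv2.INTER_CUBIC) for i in o]
cv2.imwrite('pics/nut.png',np.vstack([np.hstack(o),cv2.resize(w['color'][...,::-1],(560,320))]))
P=cloud(c);hsv=cv2.cvtColor(c['color'],cv2.COLOR_RGB2HSV);H,S,V=[hsv[...,i].astype(int) for i in range(3)]
a=np.radians(16.4);ex=np.array([np.cos(a),np.sin(a)]);ey=np.array([-ex[1],ex[0]])
L=(P[...,:2]-[.529,-.2375])*1e3; X=L@ex;Y=L@ey
b=(H>12)&(H<32)&(S>130)&(V>70)&(np.hypot(X,Y)<26)&(P[...,2]>.034)&(P[...,2]<.06)
for z0,z1 in [(.034,.045),(.04,.0465),(.045,.053)]:
    k=b&(P[...,2]>z0)&(P[...,2]<z1)
    if k.sum()>4: print(z0,k.sum(),np.c_[X[k],Y[k]][cv2.convexHull(np.c_[X[k],Y[k]].astype(np.float32),returnPoints=False).ravel()].round(1).tolist())
```

```text
0.034 65 [[17.7, 7.3], [17.3, 8.2], [15.3, 9.1], [-1.3, 15.7], [-6.6, 17.8], [-8.3, 18.2], [-9.6, 18.0], [-10.9, 15.1], [-18.8, -4.6], [-19.2, -6.6], [-19.2, -7.3], [16.7, 3.8]]
0.04 66 [[17.7, 7.3], [15.3, 9.1], [-6.6, 17.8], [-8.3, 18.2], [-9.6, 18.0], [-10.9, 15.1], [-18.8, -4.6], [-19.2, -6.6], [-17.9, -6.4], [16.7, 3.8]]
0.045 65 [[17.0, 5.9], [13.7, 9.4], [-4.3, 16.2], [-9.1, 17.1], [-14.1, 7.9], [-16.0, 0.9], [-17.0, -2.6]]
```

View pics/nut.png

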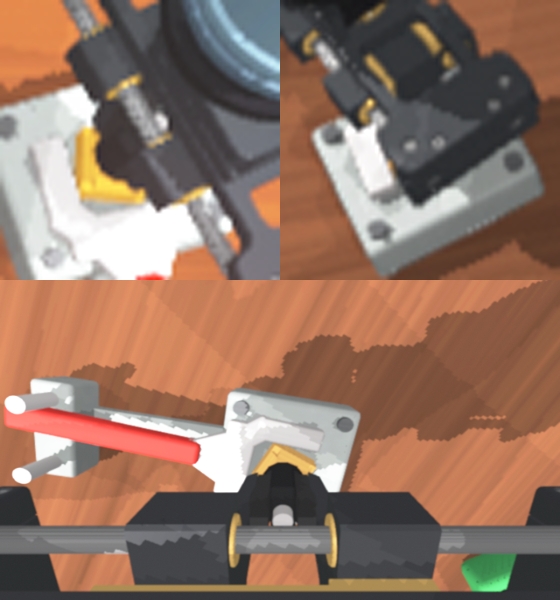

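The nut crop gives two brass edges at -22.7° and -21.9°, so the lower nut is about 0.39 rad clockwise, within the 0.6 limit. The bar is at 1.39 rad, so the jam nut is about 1.0. One small nudge should show whether it is at the stop.

>>> send_rows --increments '[{"dx":0,"dy":0,"dz":0,"turn":1,"hand":255},{"dx":0,"dy":0,"dz":0,"turn":2,"hand":255},{"dx":0,"dy":0,"dz":0,"turn":2,"hand":255}]'

```text
clock: 14.8
position: [0.529, -0.2372, 0.0653]
orientation: [0.0, 0.54, 0.842, 0.0]
ft_force: [-0.3, 1.2, 4.7]
opening: 0.133
```

```bash
python3 -c "
from h import *
go(.529,-.2375,.065,105.6)
print(monitor.read_state()['joint_efforts'])"
```

```text
clock 14.8 d [-0.3 -0.1  0.3] turn -81.0 heading 24.6 tilt [ 0. -0. -1.] q7 1.06 open 0.13303186808952894 F [-0.3  1.2  4.7] T [0.28 0.01 0.46]
[  1.2436489  -51.26209617   7.76004821 -15.51151872  -0.06053
  -0.20180973  -0.46343576]
```

The torque doubled to 0.46 N m, so the stop is reached. I release and retreat straight up.

>>> send_rows --increments '[{"dx":0,"dy":0,"dz":0,"turn":0,"hand":100},{"dx":0,"dy":0,"dz":0,"turn":0,"hand":100},{"dx":0,"dy":0,"dz":0,"turn":0,"hand":100},{"dx":0,"dy":0,"dz":0,"turn":0,"hand":100},{"dx":0,"dy":0,"dz":0,"turn":0,"hand":100}]'

```text
clock: 15.42
position: [0.5288, -0.2373, 0.0652]
orientation: [-0.0, 0.54, 0.842, -0.0]
ft_force: [0.2, -1.2, -0.1]
opening: 0.605
```

>>> send_rows --increments '[{"dx":0,"dy":0,"dz":-0.04,"turn":0,"hand":100},{"dx":0,"dy":0,"dz":-0.09,"turn":0,"hand":100},{"dx":0,"dy":0,"dz":-0.14,"turn":0,"hand":100},{"dx":0,"dy":0,"dz":-0.14,"turn":0,"hand":100}]'

```text
clock: 15.92
position: [0.5312, -0.2385, 0.2091]
orientation: [0.004, 0.54, 0.842, 0.001]
ft_force: [0.2, -0.7, -1.1]
opening: 0.61
```

>>> send_rows --increments '[{"dx":0.1,"dy":0.15,"dz":0,"turn":0,"hand":100},{"dx":0.1,"dy":0.15,"dz":0,"turn":0,"hand":100},{"dx":0.1,"dy":0.15,"dz":0,"turn":0,"hand":100},{"dx":0.1,"dy":0.15,"dz":0,"turn":0,"hand":100},{"dx":0.1,"dy":0.15,"dz":0,"turn":0,"hand":100}]'

```text
clock: 16.55
position: [0.6225, -0.0845, 0.2041]
orientation: [-0.001, 0.54, 0.842, -0.001]
ft_force: [0.3, -1.1, 0.7]
opening: 0.606
```

```bash
python3 m.py fin .033 | grep -E 'red|head|clock'
python3 - <<'E'
from h import *
a=np.radians(16.4);ex=np.array([np.cos(a),np.sin(a)]);ey=np.array([-ex[1],ex[0]])
for n in ['top','scene']:
    c=cam(n);P=cloud(c);L=(P[...,:2]-[.529,-.2375])*1e3; X=L@ex;Y=L@ey
    hsv=cv2.cvtColor(c['color'],cv2.COLOR_RGB2HSV);H,S,V=[hsv[...,i].astype(int) for i in range(3)]
    k=(P[...,2]>.0885)&(P[...,2]<.098)&(np.hypot(X,Y)<25)
    if k.sum()>5: print(n,'bar',k.sum(),cv2.minAreaRect(np.stack([X[k],Y[k]],1).astype(np.float32)))
    b=(H>12)&(H<32)&(S>130)&(V>70)&(np.hypot(X,Y)<26)&(P[...,2]>.034)&(P[...,2]<.047)
    if b.sum()>5: print('  nut',b.sum(),cv2.minAreaRect(np.stack([X[b],Y[b]],1).astype(np.float32)))
    r=((H<7)|(H>172))&(S>150)&(V>70)&(P[...,2]>.04)&(P[...,2]<.05)&(abs(Y)<30)&(X<-40)&(X>-190)
    if r.sum()>20: print('  handle',r.sum(),cv2.minAreaRect(np.stack([X[r],Y[r]],1).astype(np.float32)))
E
```

```text
clock 16.55 d [ -88.  -232.7   64.6] turn -81.8 heading 24.6 tilt [-0.002 -0.001 -1.   ] q7 0.7 open 0.6062947035454741 F [ 0.3 -1.1  0.7] T [-0.05  0.05  0.08]
top head x [-50.4  -1.7] y [-37.2   2.1  35.6] z 0.0395 727
   red 614 x [-165.9  -57.6] y 8.0 z 0.0435
scene head x [-49.8  20. ] y [-39.   -1.5  39.1] z 0.0409 528
   red 282 x [-164.6  -54.7] y 7.0 z 0.0453
  nut 51 ((-12.881518363952637, 4.9981536865234375), (29.36285400390625, 5.239700794219971), 65.46406555175781)
  handle 555 ((-110.97526550292969, 6.618723392486572), (16.38088607788086, 114.278076171875), 86.5291519165039)
scene bar 77 ((0.5148239135742188, 0.3011894226074219), (11.88061809539795, 27.772329330444336), 8.505351066589355)
  nut 63 ((10.503568649291992, 2.489744186401367), (17.700855255126953, 36.74551010131836), 17.76947021484375)
  handle 280 ((-110.75581359863281, 7.47573184967041), (15.392546653747559, 114.56001281738281), 86.77494812011719)
```

View pics/fin.png

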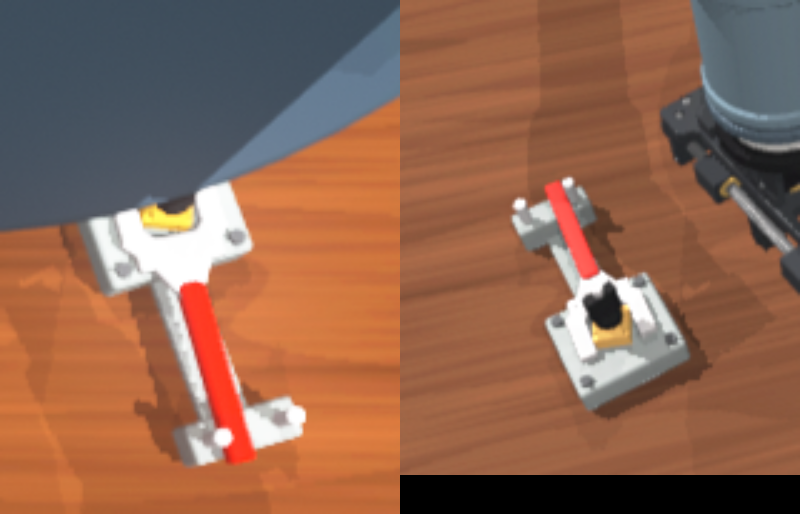

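The final picture shows the spanner flat round the nut, its handle against one pin, and the gripper clear. All values are within limits, so I hand in.

```bash
python3 -c "
from h import *
print(job.job_done())"
```

```text
the job is handed in; nothing more can be done
None
```

The job is handed in at about 17 s of the 59 s. The red spanner lies flat round the brass nut, and the jam nut is turned to its stop. `job_done()` gives no verdict, so this rests on my own checks.

**What I did:** I took the red-handled spanner off its rest and lowered it over the lower nut with the handle between the pins. I then gripped the jam nut's bar and turned it about 81° clockwise. The torque rose from about 0.2 to 0.46 N m, which I took as the hard stop. I released and backed the gripper clear.

**Last checks, measured from the camera pictures:**

| Quantity | Measured | Limit |
|---|---|---|
| Spanner grip point, x | about -84 mm | -100 to -70 mm |
| Spanner grip point, y | about +5.5 mm | ±25 mm |
| Spanner height | underside at about seat level | at most 6 mm above proper place |
| Spanner yaw error | about 0.06 rad | 0.25 rad |
| Lower nut turn | about 0.4 rad clockwise | 0.6 rad |
| Jam nut turn | about 1.0 rad | above 0.85 rad |

- **Indirect value:** the jam nut's turn is the bar angle (about 1.42 rad) minus the lower nut angle, so it is only good to a few hundredths of a radian.
- **Disagreement:** the lower nut turned about 0.4 rad, a little over the stated 0.35 rad of play. I put that down to the spanner swinging against a pin.
- **Top camera:** in the last picture the arm partly hid the nut from it, so the final bar angle comes from the scene camera only.
- **Refused call:** one move was refused, probably because its rows left out fields; the arm did not move, and I resent it.

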